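Centre a pad carrier on the scanner stage and send it in

TASK

Lay the cast iron pad carrier flat and square on the scanner's sliding stage, ears up, midway between the two end stops and in line with them, setting it down gently and letting go of it while the stage is still out. Then push the stage fully home under the bridge, with the carrier still centred. Leave the other things on the bench where they are.

Things in the scene. Friction and masses are not known exactly. Their poses are not given: they have to be found in the camera images.
- pad_carrier: Polished cast iron pad carrier on the robot's right, 0.65 kg: a bar 130 mm long (its y), 32 wide (its x), 14 thick, lying flat, features up: an ear at each end (22 long, 34 high) and a flat-sided boss in the middle (44 long, 32 wide, top 26 mm above the underside), best gripped across the width. Alike both ways round. Origin: centre of the underside; z up.
- scanner: Line scanner fixed on the table: rail bed 440 mm long (its y), 126 wide, 28 high, and a grey bridge across it (200 wide, 64 along y, centred at y = -80 mm, top 160 high, underside 104 high). It carries the sliding stage. Origin: on the table, on the bed's centre line, 30 mm from mid-length, 80 mm from the bridge; z up.
- stage (a joint): Travel of the sliding stage in m: 0 = right out for loading, 0.17 = fully home against its end stop, its middle under the bridge. It slides along the scanner's -y axis, takes about 3 N to push (4 N at 150 mm/s) and stays where it is left. Starts between 0 and 0.03.
- stage_mid (a point): Middle of the stage plate's flat top, midway between its two end stops, 44 mm above the table; moves with the stage, axes as the scanner's. Dark plate, 118 mm wide (x). The stops are steel blocks 32 mm wide (x; as wide as the pad carrier), 22 high, 14 thick, inner faces 85 mm from this point at -y and +y: a centred carrier leaves 20 mm at each end.
- post_top (a point): Centre of the top of the stage's push post: steel, 22 mm diameter, standing 50 mm above the plate (top 94 mm above the table) outside the +y stop, 134 mm in +y from the stage's middle. The plate ends 21 mm beyond the post's axis.
- brake_pad: Brake pad lying flat near the pad carrier: dark 46 x 100 mm backing plate under a black 40 x 80 mm friction block, 15 mm high in all and without ears. Origin under its centre. A bystander.
- canister_a: Screw-top clear canister with a white lid, 80 mm diameter, 118 mm tall, upright. Origin at the centre of its foot. A bystander.
- canister_b: A second canister like canister_a. A bystander.
- bolt: Steel caliper mounting bolt standing on its 30 mm flanged head, 90 mm tall. Origin under the head. A bystander.
- guide_sleeve: Bronze tube, 40 mm diameter, 70 mm tall, standing. Origin at the centre of its foot. A bystander.
- piston_cup: Black nylon cup, 60 mm diameter, 50 mm tall, mouth up. Origin at the centre of its foot. A bystander.
- wrench: Steel wrench, 180 mm long, lying beyond the scanner. A bystander.
There are look-alikes about, which are no part of the job. Leave any brown or turquoise look-alike of the pad_carrier alone.

How it is judged (in metres and radians):
On the way, in this order (a step that is already met when the one before it is completed fails the run):
1. the pad carrier lies released, flat and centred on the stage while the stage is still out (travel under 60 mm) (y of pad_carrier in the frame of stage_mid between -0.006 and 0.006 m and x of pad_carrier in the frame of stage_mid between -0.006 and 0.006 m and z of pad_carrier in the frame of stage_mid between -0.004 and 0.004 m and angle between the y axis of pad_carrier and the y axis of stage_mid, either way round below 0.1 rad and angle between pad_carrier's own z axis and vertical below 0.08 rad and contact force between the fingers and pad_carrier below 0.2 N and linear speed of pad_carrier below 0.02 m/s and value of joint stage below 0.06 m), for 0.2 s.
2. the stage is pushed fully home (value of joint stage above 0.166 m), for 0.2 s.
At the end, for the whole second after the job is handed in: The stage is fully home (within 4 mm) and at rest; the pad carrier lies on it released, at rest, flat (within 0.08 rad), ears up, square to the stops (within 0.1 rad) and with its centre within 7 mm of the middle between them, along and across (6 mm when first set down) (y of pad_carrier in the frame of stage_mid between -0.007 and 0.007 m and x of pad_carrier in the frame of stage_mid between -0.007 and 0.007 m and z of pad_carrier in the frame of stage_mid between -0.004 and 0.004 m and angle between the y axis of pad_carrier and the y axis of stage_mid, either way round below 0.1 rad and angle between pad_carrier's own z axis and vertical below 0.08 rad and contact force between the fingers and pad_carrier below 0.2 N and linear speed of pad_carrier below 0.02 m/s and value of joint stage above 0.166 m and velocity of joint stage below 0.01 m/s); the robot touches nothing.
It fails at once if the pad carrier is pressed on or knocked against the scanner hard (contact force over 120 N) (contact force between pad_carrier and scanner above 120 N).
It fails at once if the pad carrier is let go of more than 6 mm above the stage (dropped) (contact force between the fingers and pad_carrier below 0.2 N and z of pad_carrier in the frame of stage_mid above 0.006 m).
It fails at once if another thing on the bench is disturbed (moved over 30 mm) (distance of any of brake_pad, canister_a, canister_b, bolt, guide_sleeve, piston_cup, wrench from where it was at the start of the episode above 0.03 m).
It also fails if it takes over 54 s, if anything falls off the work surface, if the arm or the gripper's body presses on something with over 40 N, if the wrist force passes 120 N, or if a joint passes its speed limit or range.

ROBOT

A 6-joint arm with a two-finger parallel gripper is mounted at the origin on the work surface. World frame = base frame: x ahead of the robot, y to its left, z up, the work surface at z = 0. Lengths are in m, angles in degrees, forces in N, time in s.
With the tool pointing down it reaches from about 0.4 to 0.825 m from the base axis. Payload 7 kg.
Tool frame: the origin (TCP) lies midway between the tips of the shut fingers; the grasp point (between the pads) lies 19 mm behind it; z points along the fingers, y is the line along which they close (so a half turn about z gives the same grasp; the last joint's range is limited). The gripper opens to 88 mm and grips with 3 to 60 N. Pads are 19 mm wide; open, the fingers measure 130 mm over their backs; the gripper's body (78 mm by 193 mm) begins 47 mm behind the grasp point.
Start: joints at [-56.832, 20.546, 0.682, 0, -70.136, -16.507], TCP at [0.194, -0.647, 0.227] pointing down, gripper open.
Joint ranges: [-176.03, 176.03], [-82.01, 121.73], [-58.28, 71.71], [-173.87, 95.51], [-174.79, -0.11], [-173.66, 173.66]. Speed limits (degrees/s): [136.94, 136.94, 172.46, 180, 180, 180].

INTERFACE

Orientations are given as [roll, pitch, yaw] about the fixed x, y, z axes, in that order (R = Rz(yaw) Ry(pitch) Rx(roll)).
In Python, from plant import get_state, optics, order gives the robot as it stands. The module is installed in compiled form; this text tells all that it offers.
- The arm moves only by the tool send_rows, never from a script. Its argument "moves" is a list of rows, each an object with "slide": the shift along the tool's x, y, z as a fraction of full scale, a list of three; "turn": the turn about the tool's z as a fraction of full scale; "gripper": the opening, from 0 (shut) to 1 (fully open). A call has exactly 5 rows; each row is the pose to reach, as a shift and turn from the pose commanded when the call began, along the tool's axes at that moment; what a row does not reach only later rows make up. Full scale, the value 1, is 150 mm for a shift and 90 degrees for a turn. A row lasts 1/12 s, in which the tool goes at most 41.7 mm and 7.16 degrees, less where a joint would pass 70% of its speed; a pose out of reach is approached as far as the arm can. A call with a number of a shift or a turn outside -1 to 1 is refused whole. A call with a gripper value outside its range is refused whole. The fingers move at their own pace and stop on an object; "newtons" is the grip in N (left out, the last holds). Time passes only in rows, so rows that repeat a pose let the fingers close, or fill a call up. It gives the time, the measured TCP pose, the force, the opening and the grip force at its end, in the units of the state.
- get_state(): the state, without advancing time (a new reading comes with each control period).
- optics.capture(name): name is "scene" or "top" or "wrist"; returns a dict with "img" (480x640x3 uint8, red, green, blue), "intrinsics" (3x3 intrinsics, pixels), "dist" ([k1, k2, p1, p2, k3] as OpenCV has them; the pictures are not rectified), "origin" and "attitude" of the camera in the world. Camera axes: x right, y down, z forward; pixel columns grow to the right and rows downward; lengths in m; the calibration is good to about 2 mm. A picture is of the moment at which its call begins. There is no depth.
- order.close_job(): hands the job in; it is judged then, once.
Trained networks look in the newest picture that a camera, given by its name, has taken for a name from the list of things; names that differ only in an ending like _2 or _b are one class to them, and where a whole thing is asked for, a point or a joint stands for the part that bears it (a point fixed in the world has none). Each returns a list of dicts, best first, with "p" (0 to 1); they miss things now and then, are a little off and sometimes report something else, mostly with a low value. They report only what shows in the picture. A call takes as long as a camera call. They do not tell look-alikes from the thing itself.
- optics.look_for(camera, name): "location" ([x, y, z] in m, in world coordinates, good to about 4 mm: the middle of the surface that is visible of it).
The state is a dict: "time_s": time; "joints": joint angles; "qd": joint speeds; "joint_torque": joint torques, N m; "tcp_pos": TCP position; "eef_rot": TCP orientation; "contact_force": force on the tool from outside, world axes, zero at the start; "moment": the same for the moment, N m; "gripper_width": finger opening in m; "gripper_force": force on a finger pad.
Only numpy, scipy, OpenCV 4.12 (cv2) and the standard library are available. Lean on these libraries where they do the work, as an engineer would, in place of code of your own. Each camera call takes 0.05 s, during which the arm holds its last target. There are 200 camera calls.

## Working session

There is one attempt and no reset: what is moved stays moved. The work goes in short steps, Python scripts to look and compute and a tool call to move; the robot and the scene stay as the last step left them, time stands still between calls to the robot, and variables do not carry over. Pictures are saved under pics/ and viewed, at most 13 in all, crops included, and the job is handed in when it is done.

Besides the shell and the picture viewer there is one more tool, called after "Emit:" as name(argument=value, ...), one argument or row to a line, values as JSON. send_rows: Moves the arm, as the interface text tells. Shift numbers are shares of 150 mm and turn numbers shares of 90 degrees, none past 1 either way. Its arguments: {"type":"object","properties":{"moves":{"type":"array"},"newtons":{"type":"number"}},"required":["moves"]}

```bash
mkdir -p pics
cat > h.py <<'E'
import numpy as np, cv2
from plant import get_state, optics, order
def save(c,n):
    d=optics.capture(c); cv2.imwrite('pics/'+n,d['img'][:,:,::-1]); return d
def proj(d,P):
    R=np.array(d['attitude'],float)
    if R.shape!=(3,3):
        from scipy.spatial.transform import Rotation as Ro
        R=Ro.from_euler('xyz',R,degrees=True).as_matrix()
    P=np.atleast_2d(P); Rc=R.T; t=-Rc@np.array(d['origin'])
    return cv2.projectPoints(P.astype(float),cv2.Rodrigues(Rc)[0],t,np.array(d['intrinsics']),np.array(d['dist'],float))[0][:,0]
def ray(d,uv,z):
    R=np.array(d['attitude'],float)
    if R.shape!=(3,3):
        from scipy.spatial.transform import Rotation as Ro
        R=Ro.from_euler('xyz',R,degrees=True).as_matrix()
    p=cv2.undistortPoints(np.array(uv,float).reshape(-1,1,2),np.array(d['intrinsics']),np.array(d['dist'],float))[:,0]
    v=np.c_[p,np.ones(len(p))]@R.T; o=np.array(d['origin'])
    z=np.broadcast_to(z,len(v))
    return o+v*((z-o[2])/v[:,2])[:,None]
E
python3 - <<'E'
from h import *
d=save('top','top1.png'); s=save('scene','scene1.png'); print(d['attitude'],d['origin'])
for n in ['pad_carrier','stage','stage_mid','post_top','scanner','brake_pad','canister_a','bolt','guide_sleeve','piston_cup']:
  for c in ['top','scene']:
    print(n,c,[(np.round(r['location'],3).tolist(),round(r['p'],2)) for r in optics.look_for(c,n)])
st=get_state();print(st)
E
```

```text
[-173.32947345   -0.22167284  -88.29684721] [0.36222968 0.00461403 1.54423176]
pad_carrier top [([0.259, -0.288, 0.025], 0.97), ([0.37, -0.45, 0.025], 0.83), ([0.43, -0.311, 0.028], 0.7), ([0.549, 0.039, 0.042], 0.54)]
pad_carrier scene [([0.439, -0.315, 0.029], 0.93), ([0.381, -0.457, 0.023], 0.75), ([0.271, -0.293, 0.02], 0.67)]
stage top [([0.552, 0.122, 0.045], 0.71), ([0.734, -0.219, 0.12], 0.55)]
stage scene [([0.554, 0.141, 0.046], 0.77)]
stage_mid top [([0.55, 0.129, 0.046], 0.78)]
stage_mid scene [([0.554, 0.138, 0.045], 0.79)]
post_top top [([0.551, 0.132, 0.044], 0.58)]
post_top scene [([0.557, 0.138, 0.042], 0.64)]
scanner top [([0.546, 0.038, 0.043], 0.64)]
scanner scene [([0.57, -0.05, 0.05], 0.89), ([0.514, -0.48, 0.031], 0.3)]
brake_pad top [([0.623, -0.307, 0.015], 0.95)]
brake_pad scene [([0.632, -0.312, 0.014], 0.69)]
canister_a top [([0.55, 0.503, 0.12], 0.78), ([0.734, -0.217, 0.121], 0.76)]
canister_a scene [([0.76, -0.23, 0.115], 0.66), ([0.569, 0.498, 0.089], 0.6)]
bolt top []
bolt scene [([0.515, -0.477, 0.031], 0.66), ([0.573, -0.049, 0.049], 0.46)]
guide_sl
[... 178 characters left out ...]
2], 0.65)]
{'time_s': 1.1, 'joints': array([-5.68320891e+01,  2.05463481e+01,  6.80361019e-01, -8.18654529e-04,
       -7.01355607e+01, -1.65052021e+01]), 'qd': array([-0.03900776, -0.08903753, -0.03827391, -0.09475957,  0.0433204 ,
       -0.00767774]), 'joint_torque': array([-1.51863300e-03, -5.82402849e+01,  2.93300486e+01,  7.00251013e+00,
        1.24765397e-02, -2.48998066e-05]), 'tcp_pos': array([ 0.1935011 , -0.64663244,  0.22654664]), 'eef_rot': array([ 1.79998297e+02,  2.98478343e-04, -1.63337569e+02]), 'contact_force': array([ 0.57014114, -0.98839532, -0.09107223]), 'moment': array([ 0.02115886,  0.01896737, -0.00282174]), 'gripper_force': 0.0, 'gripper_width': 0.0876308051885951}
```

View pics/top1.png

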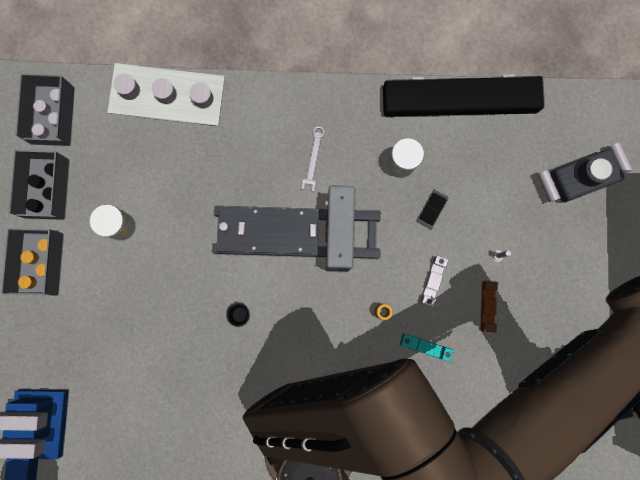

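View pics/scene1.png

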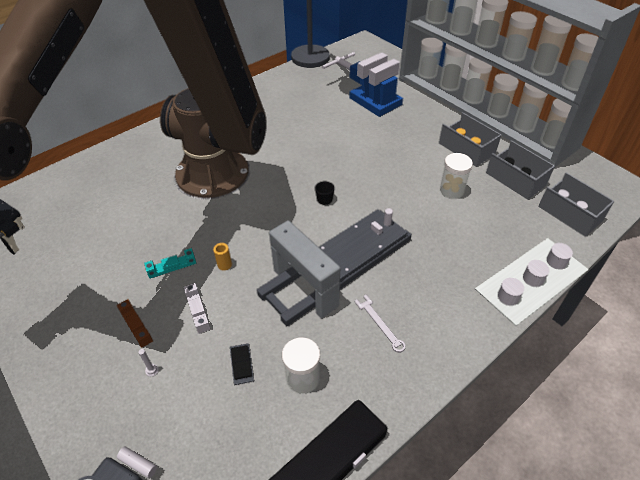

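The overview shows the real (light grey) carrier at top-picture (435,280), with the turquoise look-alike at (427,347) and the brown one at (489,305). The stage is at (215–325, 230), with its post at (223,227) and the bridge at (340,228). I'm moving above the carrier.

Emit:
send_rows(
  moves=[
    {"slide":[-0.18,0.14,0],"turn":0,"gripper":1},
    {"slide":[-0.36,0.28,0],"turn":0,"gripper":1},
    {"slide":[-0.54,0.42,0],"turn":0,"gripper":1},
    {"slide":[-0.72,0.56,0],"turn":0,"gripper":1},
    {"slide":[-0.9,0.7,0],"turn":0,"gripper":1},
  ],
)

```text
time_s: 1.52
tcp_pos: [0.2933, -0.5061, 0.2266]
eef_rot: [-180.0, 0.0, -163.4]
contact_force: [1.7, -0.1, 0.4]
gripper_width: 0.0875
gripper_force: 0.0
```

Emit:
send_rows(
  moves=[
    {"slide":[-0.18,0.14,0],"turn":0,"gripper":1},
    {"slide":[-0.36,0.28,0],"turn":0,"gripper":1},
    {"slide":[-0.54,0.42,0],"turn":0,"gripper":1},
    {"slide":[-0.72,0.56,0],"turn":0,"gripper":1},
    {"slide":[-0.9,0.7,0],"turn":0,"gripper":1},
  ],
)

```text
time_s: 1.93
tcp_pos: [0.3927, -0.3666, 0.2269]
eef_rot: [-180.0, 0.0, -163.3]
contact_force: [0.9, -0.3, -0.3]
gripper_width: 0.0876
gripper_force: 0.0
```

Emit:
send_rows(
  moves=[
    {"slide":[-0.1,0.1,0],"turn":0.08,"gripper":1},
    {"slide":[-0.2,0.2,0],"turn":0.16,"gripper":1},
    {"slide":[-0.3,0.3,0],"turn":0.23,"gripper":1},
    {"slide":[-0.35,0.3,0],"turn":0.3,"gripper":1},
    {"slide":[-0.35,0.3,0],"turn":0.38,"gripper":1},
  ],
)

```text
time_s: 2.35
tcp_pos: [0.4308, -0.3087, 0.2269]
eef_rot: [180.0, 0.1, 162.3]
contact_force: [0.2, -0.5, -0.5]
gripper_width: 0.0878
gripper_force: 0.0
```

Run:
```python
from h import *
d=save('wrist','w1.png'); print(d['attitude'],d['origin'])
for n in ['pad_carrier']: print([(np.round(r['location'],3).tolist(),round(r['p'],2)) for r in optics.look_for('wrist',n)])
st=get_state();print(st['tcp_pos'],st['eef_rot'],st['joints'],st['time_s'])
```

```text
[ 1.65838536e+02 -2.94188847e-02  7.22805909e+01] [ 0.36803382 -0.28772667  0.38545228]
[([0.428, -0.311, 0.025], 0.9), ([0.268, -0.293, 0.026], 0.64), ([0.371, -0.447, 0.021], 0.6)]
[ 0.42972998 -0.30945919  0.22669806] [1.79998910e+02 1.60048486e-02 1.62424722e+02] [-1.45241400e+01  6.80324001e+00 -1.75844073e+01 -2.59812394e-04
 -6.55963126e+01 -9.30510302e+01] 2.45
```

View pics/w1.png

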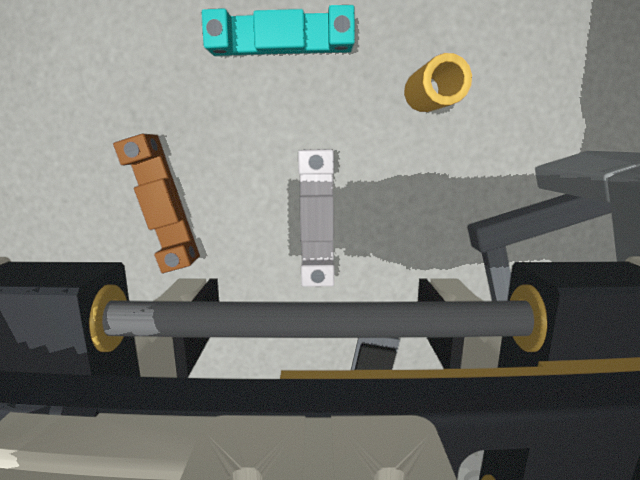

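The wrist picture shows the light carrier below the gripper. Its ear holes are at (316,162) and (317.5,276), and its sides run along columns 300–334.

```bash
cat > loc.py <<'E'
from h import *
d=optics.capture('wrist')
P=ray(d,[(316,162),(317.5,276),(299.5,150),(333,150),(302,286.5),(333.5,286.5)],0.034)
print(P.round(4)); print('mid',P[:2].mean(0),P[2:].mean(0))
v=P[0]-P[1]; print('len',np.linalg.norm(v),'ang',np.degrees(np.arctan2(v[1],v[0])), 'corner sides',[np.linalg.norm(P[a]-P[b]) for a,b in((2,3),(4,5),(2,4),(3,5))])
E
python3 loc.py
```

```text
[[ 0.3795 -0.294   0.034 ]
 [ 0.4827 -0.3254  0.034 ]
 [ 0.3649 -0.3049  0.034 ]
 [ 0.374  -0.2764  0.034 ]
 [ 0.4884 -0.343   0.034 ]
 [ 0.4976 -0.3139  0.034 ]]
mid [ 0.43106112 -0.30972113  0.034     ] [ 0.43122765 -0.30952521  0.034     ]
len 0.10784745854829349 ang 163.07913989226842 corner sides [np.float64(0.029899530454631992), np.float64(0.03060477492698637), np.float64(0.12918486748215335), np.float64(0.1291940030040627)]
```

Emit:
send_rows(
  moves=[
    {"slide":[-0.009,0,0.2],"turn":-0.007,"gripper":1},
    {"slide":[-0.009,0,0.4],"turn":-0.007,"gripper":1},
    {"slide":[-0.009,0,0.6],"turn":-0.007,"gripper":1},
    {"slide":[-0.009,0,0.8],"turn":-0.007,"gripper":1},
    {"slide":[-0.009,0,1.0],"turn":-0.007,"gripper":1},
  ],
)

```text
time_s: 2.92
tcp_pos: [0.4303, -0.3107, 0.0756]
eef_rot: [180.0, 0.1, 163.4]
contact_force: [-0.3, 0.3, -0.2]
gripper_width: 0.0875
gripper_force: 0.0
```

Emit:
send_rows(
  moves=[
    {"slide":[0,0,0.15],"turn":0,"gripper":1},
    {"slide":[0,0,0.28],"turn":0,"gripper":1},
    {"slide":[0,0,0.39],"turn":0,"gripper":1},
    {"slide":[0,0,0.47],"turn":0,"gripper":1},
    {"slide":[0,0,0.47],"turn":0,"gripper":1},
  ],
)

```text
time_s: 3.33
tcp_pos: [0.4287, -0.3101, 0.0036]
eef_rot: [180.0, -0.3, 163.3]
contact_force: [0.7, -0.3, -0.0]
gripper_width: 0.0876
gripper_force: 0.0
```

Emit:
send_rows(
  moves=[
    {"slide":[0,0,0],"turn":0,"gripper":0.2},
    {"slide":[0,0,0],"turn":0,"gripper":0.2},
    {"slide":[0,0,0],"turn":0,"gripper":0.2},
    {"slide":[0,0,0],"turn":0,"gripper":0.2},
    {"slide":[0,0,0],"turn":0,"gripper":0.2},
  ],
  newtons=45,
)

```text
time_s: 3.75
tcp_pos: [0.4311, -0.3104, 0.0069]
eef_rot: [180.0, 0.1, 163.2]
contact_force: [0.2, -0.6, -0.3]
gripper_width: 0.0601
gripper_force: 0.0
```

Emit:
send_rows(
  moves=[
    {"slide":[0,0,0],"turn":0,"gripper":0.2},
    {"slide":[0,0,0],"turn":0,"gripper":0.2},
    {"slide":[0,0,0],"turn":0,"gripper":0.2},
    {"slide":[0,0,0],"turn":0,"gripper":0.2},
    {"slide":[0,0,0],"turn":0,"gripper":0.2},
  ],
)

```text
time_s: 4.17
tcp_pos: [0.4307, -0.3102, 0.0061]
eef_rot: [180.0, 0.0, 163.1]
contact_force: [-0.5, 2.0, 1.2]
gripper_width: 0.0317
gripper_force: 45.0
```

Emit:
send_rows(
  moves=[
    {"slide":[0,0,-0.1],"turn":0,"gripper":0.2},
    {"slide":[0,0,-0.3],"turn":0,"gripper":0.2},
    {"slide":[0,0,-0.55],"turn":0,"gripper":0.2},
    {"slide":[0,0,-0.8],"turn":0,"gripper":0.2},
    {"slide":[0,0,-1.0],"turn":0,"gripper":0.2},
  ],
)

```text
time_s: 4.58
tcp_pos: [0.4298, -0.3099, 0.1574]
eef_rot: [180.0, -0.1, 163.1]
contact_force: [1.6, -1.0, -7.9]
gripper_width: 0.0313
gripper_force: 45.0
```

Emit:
send_rows(
  moves=[
    {"slide":[0,0,-0.15],"turn":0,"gripper":0.2},
    {"slide":[0,0,-0.25],"turn":0,"gripper":0.2},
    {"slide":[0,0,-0.35],"turn":0,"gripper":0.2},
    {"slide":[0,0,-0.42],"turn":0,"gripper":0.2},
    {"slide":[0,0,-0.42],"turn":0,"gripper":0.2},
  ],
)

```text
time_s: 5.0
tcp_pos: [0.431, -0.3104, 0.2202]
eef_rot: [180.0, 0.1, 163.1]
contact_force: [1.1, -1.3, -8.2]
gripper_width: 0.0313
gripper_force: 45.0
```

Emit:
send_rows(
  moves=[
    {"slide":[0.01,0.15,0],"turn":-0.07,"gripper":0.2},
    {"slide":[0.02,0.33,0],"turn":-0.145,"gripper":0.2},
    {"slide":[0.03,0.52,0],"turn":-0.22,"gripper":0.2},
    {"slide":[0.05,0.7,0],"turn":-0.3,"gripper":0.2},
    {"slide":[0.06,0.89,0],"turn":-0.38,"gripper":0.2},
  ],
)

```text
time_s: 5.42
tcp_pos: [0.4595, -0.1786, 0.2171]
eef_rot: [179.9, -0.2, -162.4]
contact_force: [0.5, 0.1, -7.7]
gripper_width: 0.0315
gripper_force: 45.0
```

Emit:
send_rows(
  moves=[
    {"slide":[-0.09,0.15,0],"turn":-0.075,"gripper":0.2},
    {"slide":[-0.18,0.31,0],"turn":-0.15,"gripper":0.2},
    {"slide":[-0.27,0.46,0],"turn":-0.23,"gripper":0.2},
    {"slide":[-0.36,0.62,0],"turn":-0.305,"gripper":0.2},
    {"slide":[-0.45,0.77,0],"turn":-0.38,"gripper":0.2},
  ],
)

```text
time_s: 5.83
tcp_pos: [0.4899, -0.0482, 0.2172]
eef_rot: [179.9, -0.1, -128.2]
contact_force: [0.5, -0.4, -7.6]
gripper_width: 0.0315
gripper_force: 45.0
```

Emit:
send_rows(
  moves=[
    {"slide":[-0.16,0.08,0],"turn":-0.075,"gripper":0.2},
    {"slide":[-0.32,0.16,0],"turn":-0.15,"gripper":0.2},
    {"slide":[-0.48,0.24,0],"turn":-0.23,"gripper":0.2},
    {"slide":[-0.64,0.31,0],"turn":-0.305,"gripper":0.2},
    {"slide":[-0.8,0.39,0],"turn":-0.38,"gripper":0.2},
  ],
)

```text
time_s: 6.25
tcp_pos: [0.5191, 0.0818, 0.217]
eef_rot: [179.8, -0.1, -94.0]
contact_force: [0.6, -0.6, -8.5]
gripper_width: 0.0317
gripper_force: 45.0
```

Emit:
send_rows(
  moves=[
    {"slide":[-0.18,-0.03,0],"turn":-0.03,"gripper":0.2},
    {"slide":[-0.38,-0.07,0],"turn":-0.05,"gripper":0.2},
    {"slide":[-0.55,-0.1,0],"turn":-0.05,"gripper":0.2},
    {"slide":[-0.7,-0.14,0],"turn":-0.05,"gripper":0.2},
    {"slide":[-0.75,-0.14,0],"turn":-0.05,"gripper":0.2},
  ],
)

```text
time_s: 6.67
tcp_pos: [0.5498, 0.1941, 0.2165]
eef_rot: [179.9, -0.0, -89.8]
contact_force: [1.0, 0.0, -7.3]
gripper_width: 0.0316
gripper_force: 45.0
```

Run:
```python
from h import *
d=save('wrist','w2.png'); print(d['attitude'],d['origin'])
for n in ['stage_mid','post_top']: print([(np.round(r['location'],3).tolist(),round(r['p'],2)) for r in optics.look_for('wrist',n)])
st=get_state();print(st['tcp_pos'],st['eef_rot'],st['joints'],st['time_s'],st['gripper_force'],st['gripper_width'])
```

```text
[ 1.65880329e+02 -1.41839925e-01 -1.79815078e+02] [0.5500106  0.13006178 0.3751357 ]
[([0.743, 0.021, 0.002], 0.6), ([0.555, 0.086, 0.041], 0.58)]
[([0.551, 0.093, 0.04], 0.88)]
[0.54844918 0.19138845 0.21680464] [ 1.79803508e+02 -1.05151310e-01 -8.98033687e+01] [ 3.84901349e+01  1.22642476e+01 -1.21603670e+01 -4.30188533e-02
 -6.57947685e+01 -3.82759708e+01] 6.8167 44.99994367361069 0.03168395834249773
```

View pics/w2.png

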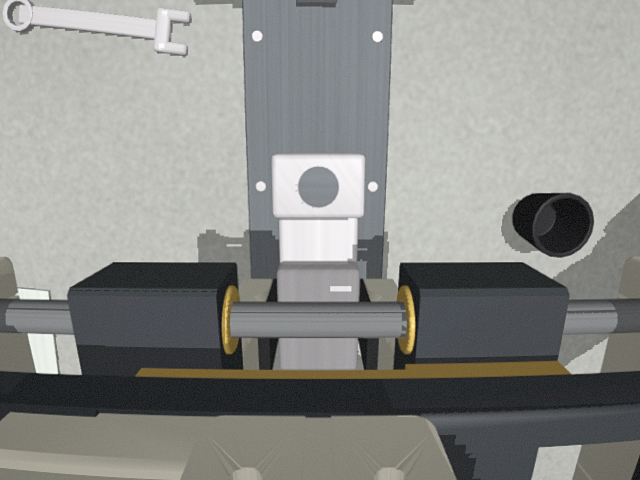

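The gripped carrier hides the stops; the plate screws show at (257,36), (377,36), (261,186) and (373,186). I'm backing off in +y so the near-bridge stop comes into view, and enlarging the stage in the earlier top picture.

Emit:
send_rows(
  moves=[
    {"slide":[-0.15,0,0],"turn":0,"gripper":0.2},
    {"slide":[-0.35,0,0],"turn":0,"gripper":0.2},
    {"slide":[-0.55,0,0],"turn":0,"gripper":0.2},
    {"slide":[-0.7,0,0],"turn":0,"gripper":0.2},
    {"slide":[-0.7,0,0],"turn":0,"gripper":0.2},
  ],
)

```text
time_s: 7.23
tcp_pos: [0.5489, 0.299, 0.2177]
eef_rot: [180.0, 0.0, -89.8]
contact_force: [1.3, -0.7, -7.7]
gripper_width: 0.0316
gripper_force: 45.0
```

Run:
```python
from h import *
import pickle
d=save('wrist','w3.png'); pickle.dump(d,open('w3.pkl','wb'))
t=cv2.imread('pics/top1.png')[195:265,205:335]
cv2.imwrite('pics/tc.png',cv2.resize(t,None,fx=6,fy=6,interpolation=cv2.INTER_CUBIC))
st=get_state();print(st['tcp_pos'],st['eef_rot'],st['time_s'])
```

```text
[0.54855392 0.29709621 0.21758747] [ 1.79901909e+02 -5.86169451e-02 -8.97781192e+01] 7.2833
```

View pics/w3.png

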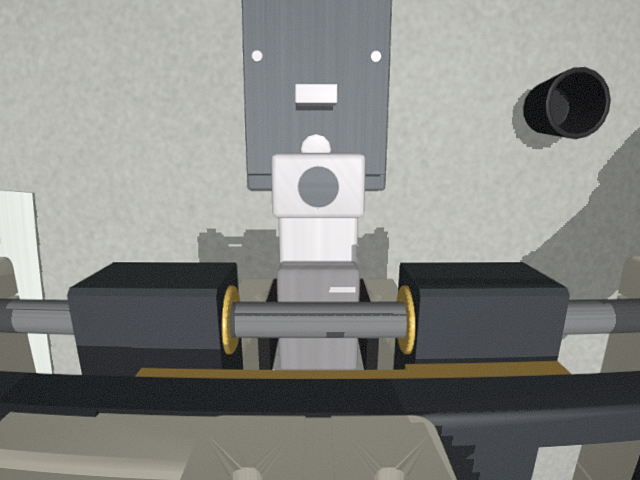

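View pics/tc.png

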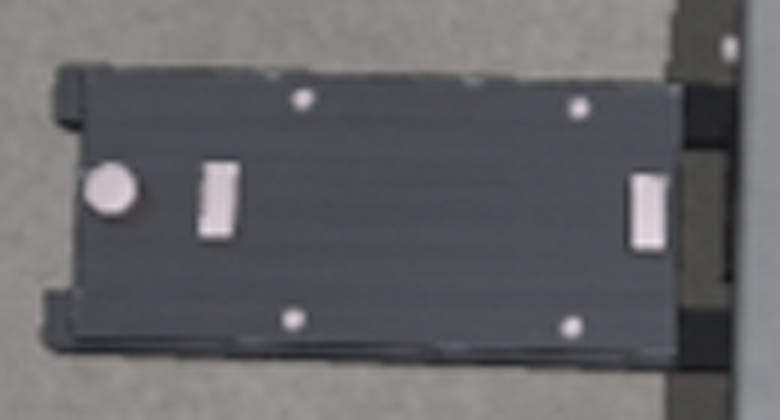

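In the wrist picture the +y stop's top spans columns 295–337 and rows 84–103, with screws at (257,56) and (376,56) and the ear hole at (318,187). The top crop shows both stops (218,200) and (648,211), the post (110,188) and four screws.

Run:
```python
from h import *
import pickle
w=pickle.load(open('w3.pkl','rb')); t=optics.capture('top')
c=np.array([(218,200),(648,211),(110,188),(303,98),(579,107),(293,319),(571,327)])
uv=np.array([205,195])+(c+.5)/6-.5
T=ray(t,uv,[.066,.066,.094,.044,.044,.044,.044]); print('top',T.round(4))
m=T[:2].mean(0); v=T[0]-T[1]; print('mid',m,'len',np.linalg.norm(v),'ang',np.degrees(np.arctan2(v[1],v[0])))
for a,b in((3,4),(5,6)):
  v=T[a]-T[b]; print('screw ang',np.degrees(np.arctan2(v[1],v[0])),np.linalg.norm(v))
W=ray(w,[(295,84),(337,84),(295,103),(337,103),(257,56),(376,56),(243.5,10),(391.5,10),(248,170),(385.5,170)],[.066]*4+[.044]*6); print('wrist',W.round(4))
H=ray(w,[(318,187),(273,156),(364,156),(273,216),(363,216)],.2176-.0061+.034); print('ear',H.round(4))
st=get_state();print(st['tcp_pos'],st['eef_rot'])
```

```text
top [[0.5499 0.1945 0.066 ]
 [0.5507 0.0108 0.066 ]
 [0.55   0.2363 0.094 ]
 [0.5985 0.1625 0.044 ]
 [0.5982 0.0423 0.044 ]
 [0.5019 0.1628 0.044 ]
 [0.502  0.0427 0.044 ]]
mid [0.55028553 0.10268269 0.066     ] len 0.1837171208330723 ang 90.2593852539985
screw ang 89.86818174248768 0.12013298032225099
screw ang 90.05721386931081 0.12009835088080059
wrist [[0.5662 0.1882 0.066 ]
 [0.5341 0.1881 0.066 ]
 [0.5663 0.2022 0.066 ]
 [0.534  0.2021 0.066 ]
 [0.598  0.1631 0.044 ]
 [0.5018 0.1628 0.044 ]
 [0.608  0.128  0.044 ]
 [0.4903 0.1275 0.044 ]
 [0.6082 0.2547 0.044 ]
 [0.4906 0.2544 0.044 ]]
ear [[0.5487 0.2483 0.2455]
 [0.5637 0.238  0.2455]
 [0.5334 0.2379 0.2455]
 [0.5642 0.2584 0.2455]
 [0.5331 0.2583 0.2455]]
[0.5484321  0.29588104 0.21771706] [ 1.79884095e+02 -8.71677055e-02 -8.98199212e+01]
```

Run:
```python
import cv2
t=cv2.imread('pics/w3.png')[145:385,240:400]
cv2.imwrite('pics/ear.png',cv2.resize(t[:145],None,fx=4,fy=4,interpolation=cv2.INTER_CUBIC))
```

```text
(no output)
```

View pics/ear.png

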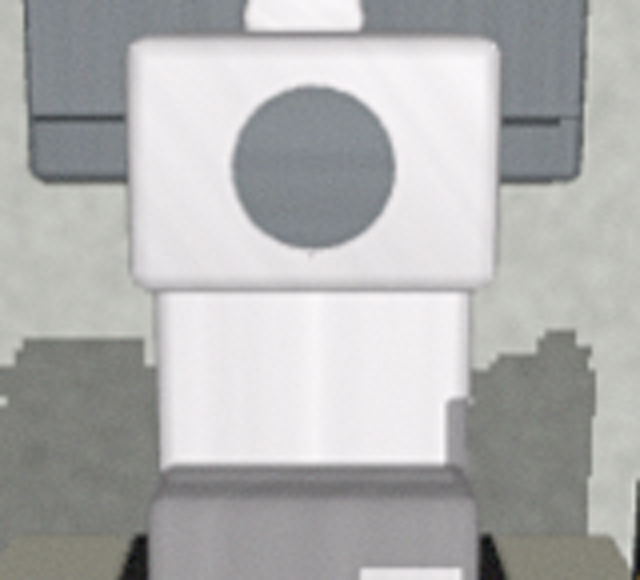

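The enlargement shows the ear's top spanning columns 272–365 and rows 154–217.5, with the hole at (318.5,186.5). The boss foot is at row 262 and its top edge at row 267. I'll fit the in-hand pose to these.

Run:
```python
from h import *
import pickle
from scipy.optimize import least_squares
from scipy.spatial.transform import Rotation as Ro
w=pickle.load(open('w3.pkl','rb'))
M=np.array([[.016,-.065,.034],[-.016,-.065,.034],[.016,-.043,.034],[-.016,-.043,.034],[0,-.054,.034],[0,-.022,.014],[.016,-.022,.026],[-.016,-.022,.026]])
U=np.array([(272.2,154),(364.8,154),(272.8,217.5),(363.8,217.5),(318.3,186.6),(318.3,261.7),(277.5,267.5),(359.3,267.5)])
W=np.ones((8,2)); W[5,0]=0; W[6:]=.5
def f(p,r=True):
    q=proj(w,Ro.from_euler('xz',p[3:5],degrees=True).apply(M)+p[:3])-U
    return (q*W).ravel()
for fixp in (0,1):
    g=(lambda p:f(np.r_[p[:3],0,p[3]])) if fixp else f
    s=least_squares(g,[.5485,.296,.2117]+([0] if fixp else [0,0]))
    print(s.x.round(4),s.cost); print(s.fun.reshape(8,2).round(1).tolist())
```

```text
[0.5484 0.3041 0.2104 2.8961 0.1518] 0.9093135235523817
[[-0.2, 0.1], [0.0, 0.2], [0.5, -0.1], [-0.3, -0.0], [0.1, -0.4], [-0.0, -0.4], [-0.4, 0.7], [0.2, 0.7]]
[0.5484 0.3025 0.2094 0.1544] 4.741871089957684
[[-1.0, 0.2], [0.9, 0.3], [0.0, 0.6], [0.1, 0.7], [0.1, 0.1], [-0.0, -2.5], [-0.4, 0.3], [0.3, 0.3]]
```

Run:
```python
from h import *
d=optics.capture('top')
print(proj(d,[[.5485,.242,.245],[.5485,.25,.245],[.5485,.231,.245],[.5485,.361,.245]]).round(1))
u,v=proj(d,[[.5485,.26,.245]])[0].astype(int)
t=d['img'][v-35:v+35,u-50:u+50,::-1]; print(u-50,v-35)
cv2.imwrite('pics/t2.png',cv2.resize(t,None,fx=8,fy=8,interpolation=cv2.INTER_CUBIC))
st=get_state();print(st['tcp_pos'])
```

```text
[[210.  217.6]
 [206.4 217.5]
 [214.9 217.7]
 [156.8 215.9]]
151 182
[0.54849886 0.29523737 0.21796692]
```

View pics/t2.png

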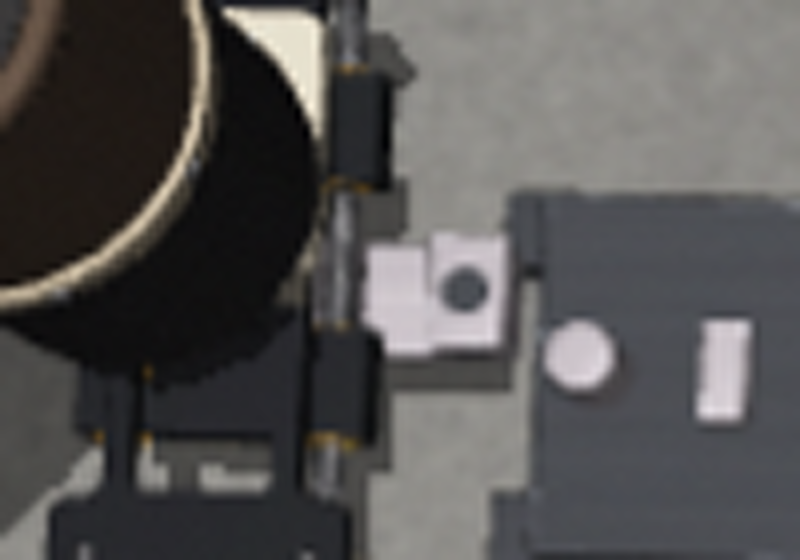

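Emit:
send_rows(
  moves=[
    {"slide":[0.12,0,0],"turn":0,"gripper":0.2},
    {"slide":[0.3,0,0],"turn":0,"gripper":0.2},
    {"slide":[0.5,0,0],"turn":0,"gripper":0.2},
    {"slide":[0.7,-0.01,0],"turn":0,"gripper":0.2},
    {"slide":[0.9,-0.01,0],"turn":0,"gripper":0.2},
  ],
)

```text
time_s: 7.8
tcp_pos: [0.5505, 0.1583, 0.219]
eef_rot: [180.0, -0.0, -89.9]
contact_force: [1.0, -0.6, -7.2]
gripper_width: 0.0314
gripper_force: 45.0
```

Emit:
send_rows(
  moves=[
    {"slide":[0.18,0,0],"turn":0,"gripper":0.2},
    {"slide":[0.3,0,0],"turn":0,"gripper":0.2},
    {"slide":[0.38,0,0.1],"turn":0,"gripper":0.2},
    {"slide":[0.41,0,0.2],"turn":0,"gripper":0.2},
    {"slide":[0.41,0,0.3],"turn":0,"gripper":0.2},
  ],
)

```text
time_s: 8.22
tcp_pos: [0.5505, 0.0966, 0.174]
eef_rot: [-180.0, 0.0, -90.0]
contact_force: [-0.2, -0.4, -7.7]
gripper_width: 0.0318
gripper_force: 45.0
```

Emit:
send_rows(
  moves=[
    {"slide":[0,0,0.15],"turn":0,"gripper":0.2},
    {"slide":[0,0,0.3],"turn":0,"gripper":0.2},
    {"slide":[0,0,0.45],"turn":0,"gripper":0.2},
    {"slide":[0,0,0.55],"turn":0,"gripper":0.2},
    {"slide":[0,0,0.6],"turn":0,"gripper":0.2},
  ],
)

```text
time_s: 8.63
tcp_pos: [0.5494, 0.0975, 0.082]
eef_rot: [179.8, -0.1, -90.0]
contact_force: [-0.6, -0.7, -7.6]
gripper_width: 0.0313
gripper_force: 45.0
```

Run:
```python
from h import *
import time
A=[]
d=save('wrist','w4.png')
for i in range(3):
    st=get_state();A.append(np.r_[st['tcp_pos'],st['eef_rot'][2],st['contact_force']]); optics.capture('scene')
print(np.mean(A,0).round(4),st['time_s'])
```

```text
[ 5.50200e-01  9.83000e-02  8.30000e-02 -8.99187e+01 -1.28200e-01
 -2.50000e-02 -8.16380e+00] 8.7833
```

View pics/w4.png

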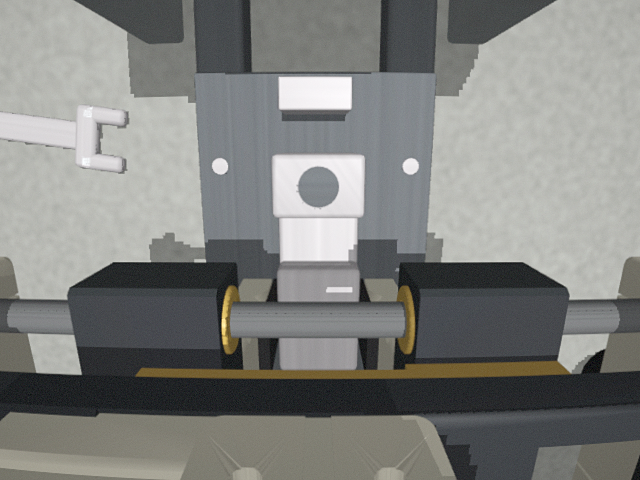

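The wrist picture shows the -y stop's top at rows 76–109 (columns 279–351), with its inner face down to row 119. The ear's outer edge is at row 154.

Run:
```python
from h import *
w=optics.capture('wrist')
S=ray(w,[(279,77),(350.5,77),(279,109),(350.5,109),(315,119)],[.066]*4+[.044]);print(S.round(4))
E=ray(w,[(272.2,154),(364.8,154),(318.3,186.6),(272.8,217.5),(363.8,217.5)],.111);print(E.round(4))
print(get_state()['time_s'], w['origin'])
```

```text
[[0.5686 0.0055 0.066 ]
 [0.5374 0.0055 0.066 ]
 [0.5688 0.019  0.066 ]
 [0.5372 0.019  0.066 ]
 [0.553  0.0219 0.044 ]]
[[0.567  0.0378 0.111 ]
 [0.5357 0.0377 0.111 ]
 [0.5514 0.0488 0.111 ]
 [0.5673 0.0596 0.111 ]
 [0.5354 0.0595 0.111 ]]
8.8833 [0.55140508 0.03520635 0.2436889 ]
```

Emit:
send_rows(
  moves=[
    {"slide":[-0.007,-0.007,0.05],"turn":0,"gripper":0.2},
    {"slide":[-0.007,-0.007,0.1],"turn":0,"gripper":0.2},
    {"slide":[-0.007,-0.007,0.14],"turn":0,"gripper":0.2},
    {"slide":[-0.007,-0.007,0.17],"turn":0,"gripper":0.2},
    {"slide":[-0.007,-0.007,0.18],"turn":0,"gripper":0.2},
  ],
)

```text
time_s: 9.3
tcp_pos: [0.5516, 0.1006, 0.0558]
eef_rot: [179.9, -0.0, -89.8]
contact_force: [-0.4, -0.7, -7.5]
gripper_width: 0.032
gripper_force: 45.0
```

Emit:
send_rows(
  moves=[
    {"slide":[0,0,0.007],"turn":0,"gripper":0.2},
    {"slide":[0,0,0.014],"turn":0,"gripper":0.2},
    {"slide":[0,0,0.021],"turn":0,"gripper":0.2},
    {"slide":[0,0,0.025],"turn":0,"gripper":0.2},
    {"slide":[0,0,0.025],"turn":0,"gripper":0.2},
  ],
)

```text
time_s: 9.72
tcp_pos: [0.5523, 0.1009, 0.0533]
eef_rot: [-180.0, 0.0, -89.8]
contact_force: [0.2, 0.8, -7.9]
gripper_width: 0.0317
gripper_force: 45.0
```

Emit:
send_rows(
  moves=[
    {"slide":[0,0,0.004],"turn":0,"gripper":0.2},
    {"slide":[0,0,0.008],"turn":0,"gripper":0.2},
    {"slide":[0,0,0.012],"turn":0,"gripper":0.2},
    {"slide":[0,0,0.012],"turn":0,"gripper":0.2},
    {"slide":[0,0,0.012],"turn":0,"gripper":0.2},
  ],
)

```text
time_s: 10.13
tcp_pos: [0.5523, 0.1008, 0.0515]
eef_rot: [-180.0, -0.0, -89.8]
contact_force: [-0.1, -0.4, -7.9]
gripper_width: 0.0318
gripper_force: 45.0
```

Emit:
send_rows(
  moves=[
    {"slide":[0,0,0.003],"turn":0,"gripper":0.2},
    {"slide":[0,0,0.005],"turn":0,"gripper":0.2},
    {"slide":[0,0,0.005],"turn":0,"gripper":0.2},
    {"slide":[0,0,0.005],"turn":0,"gripper":0.2},
    {"slide":[0,0,0.005],"turn":0,"gripper":0.2},
  ],
)

```text
time_s: 10.55
tcp_pos: [0.5523, 0.1008, 0.0508]
eef_rot: [-180.0, 0.0, -89.8]
contact_force: [0.6, -0.4, -7.6]
gripper_width: 0.0313
gripper_force: 45.0
```

Emit:
send_rows(
  moves=[
    {"slide":[0.006,0.008,0],"turn":0,"gripper":0.2},
    {"slide":[0.006,0.008,0.004],"turn":0,"gripper":0.2},
    {"slide":[0.006,0.008,0.007],"turn":0,"gripper":0.2},
    {"slide":[0.006,0.008,0.007],"turn":0,"gripper":0.2},
    {"slide":[0.006,0.008,0.007],"turn":0,"gripper":0.2},
  ],
)

```text
time_s: 10.97
tcp_pos: [0.5509, 0.0998, 0.0501]
eef_rot: [180.0, -0.0, -89.8]
contact_force: [-2.9, -0.8, 2.0]
gripper_width: 0.0314
gripper_force: 45.0
```

Emit:
send_rows(
  moves=[
    {"slide":[0,0,0.003],"turn":0,"gripper":0.2},
    {"slide":[0,0,0.006],"turn":0,"gripper":0.2},
    {"slide":[0,0,0.007],"turn":0,"gripper":0.2},
    {"slide":[0,0,0.007],"turn":0,"gripper":0.2},
    {"slide":[0,0,0.007],"turn":0,"gripper":0.2},
  ],
)

```text
time_s: 11.38
tcp_pos: [0.5509, 0.0998, 0.0501]
eef_rot: [-180.0, -0.0, -89.8]
contact_force: [-8.5, -0.4, 11.5]
gripper_width: 0.0316
gripper_force: 45.0
```

Emit:
send_rows(
  moves=[
    {"slide":[0,0,0],"turn":0,"gripper":0.7},
    {"slide":[0,0,0],"turn":0,"gripper":0.7},
    {"slide":[0,0,0],"turn":0,"gripper":0.7},
    {"slide":[0,0,0],"turn":0,"gripper":0.7},
    {"slide":[0,0,0],"turn":0,"gripper":0.7},
  ],
)

```text
time_s: 11.8
tcp_pos: [0.5515, 0.1001, 0.0487]
eef_rot: [-180.0, 0.0, -89.8]
contact_force: [-0.5, 0.9, 0.2]
gripper_width: 0.0582
gripper_force: 0.0
```

Emit:
send_rows(
  moves=[
    {"slide":[0,0,-0.1],"turn":0,"gripper":0.7},
    {"slide":[0,0,-0.3],"turn":0,"gripper":0.7},
    {"slide":[0,0,-0.55],"turn":0,"gripper":0.7},
    {"slide":[0,0,-0.8],"turn":0,"gripper":0.7},
    {"slide":[0,0,-1],"turn":0,"gripper":0.7},
  ],
)

```text
time_s: 12.22
tcp_pos: [0.5517, 0.1, 0.2016]
eef_rot: [-179.9, 0.0, -89.8]
contact_force: [1.3, 1.5, -0.5]
gripper_width: 0.0613
gripper_force: 0.0
```

Emit:
send_rows(
  moves=[
    {"slide":[-0.2,0,0],"turn":0,"gripper":0.7},
    {"slide":[-0.4,0,0],"turn":0,"gripper":0.7},
    {"slide":[-0.6,0,0],"turn":0,"gripper":0.7},
    {"slide":[-0.65,0,0],"turn":0,"gripper":0.7},
    {"slide":[-0.65,0,0],"turn":0,"gripper":0.7},
  ],
)

```text
time_s: 12.63
tcp_pos: [0.5509, 0.1994, 0.1984]
eef_rot: [-180.0, 0.0, -89.7]
contact_force: [0.2, -0.4, -1.1]
gripper_width: 0.061
gripper_force: 0.0
```

Run:
```python
from h import *
import pickle
d=save('wrist','w5.png'); pickle.dump(d,open('w5.pkl','wb'))
st=get_state();print(st['tcp_pos'],st['eef_rot'],st['time_s'],st['gripper_width'])
```

```text
[0.550669   0.19819478 0.19827928] [ 1.79977156e+02 -2.14898525e-02 -8.97471109e+01] 12.6833 0.061502619375801995
```

View pics/w5.png

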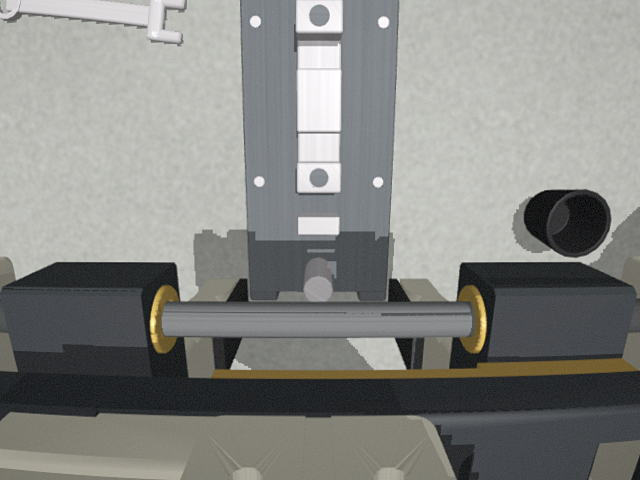

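The carrier lies flat on the stage. The wrist picture has its ear holes at (319,15) and (319,177.5), the +y stop's top at rows 217–235 and columns 298–339, and the screws at (256,21), (384,22), (259.5,182) and (378,182).

Run:
```python
from h import *
import pickle
w=pickle.load(open('w5.pkl','rb'))
H=ray(w,[(319,15),(319,177.5)],.078); S=ray(w,[(256,21),(384,22),(259.5,182),(378,182)],.044)
T=ray(w,[(298,217),(339,217)],.066); E=ray(w,[(298,191.5),(341,191.5)],.078)
print(H.round(4),S.round(4),T.round(4),E.round(4),sep='\n')
print('carrier',H.mean(0),'stage screws',S.mean(0),'stop gap',T[0,1]-E[:,1].mean())
# top view fresh crop
d=optics.capture('top'); t=d['img'][195:265,205:335,::-1]
cv2.imwrite('pics/tc2.png',cv2.resize(t,None,fx=6,fy=6,interpolation=cv2.INTER_CUBIC))
# bright blob centroids
for z in (.066,):
  g=cv2.inRange(d['img'][195:265,205:345],(150,140,140),(255,255,255)); n,l,s,c=cv2.connectedComponentsWithStats(g)
  print(np.c_[s[1:],c[1:]+[205,195]].round(1))
```

```text
[[0.5503 0.0489 0.078 ]
 [0.5498 0.1572 0.078 ]]
[[0.5976 0.0425 0.044 ]
 [0.5013 0.0427 0.044 ]
 [0.5979 0.1636 0.044 ]
 [0.5018 0.1632 0.044 ]]
[[0.5658 0.1883 0.066 ]
 [0.5342 0.1882 0.066 ]]
[[0.565  0.1673 0.078 ]
 [0.5338 0.1672 0.078 ]]
carrier [0.55005828 0.10304074 0.078     ] stage screws [0.54966279 0.10300744 0.044     ] stop gap 0.021033651983961732
[[ 29.    0.    1.    1.    1.  234.  195. ]
 [ 34.    0.    2.    1.    2.  239.5 195. ]
 [ 66.    1.    1.    1.    1.  271.  196. ]
 [ 73.    0.    5.    5.   14.  279.5 196.9]
 [ 81.    0.    1.    1.    1.  286.  195. ]
 [ 87.    0.   25.   13.  225.  303.9 201.3]
 [ 29.    3.    1.    1.    1.  234.  198. ]
 [ 28.    7.    1.    1.    1.  233.  202. ]
 [ 75.    7.    1.    1.    1.  280.  202. ]
 [ 82.    6.    4.    4.   10.  288.1 202.6]
 [121.    6.    2.    4.    6.  326.3 202.5]
 [ 78.    8.    3.    3.    6.  283.8 204.2]
 [ 20.   13.    6.    7.    8.  227.8 210.9]
 [ 49.   15.    3.    3.    7.  255.  211. ]
 [ 95.   17.    3.    3.    7.  301.  212.7]
 [ 16.   21.    2.    2.    2.  221.5 216.5]
 [ 14.   23.   
[... 545 characters left out ...]
  4.   16.  296.9 259.1]
 [ 97.   63.    1.    1.    1.  302.  258. ]
 [109.   63.    1.    2.    2.  314.  258.5]
 [  7.   65.    3.    2.    4.  212.8 260.2]
 [ 11.   65.    1.    1.    1.  216.  260. ]
 [ 17.   65.   10.    5.   18.  227.1 262.5]
 [ 29.   65.    7.    5.   16.  237.6 262.7]
 [ 63.   65.    2.    2.    3.  268.3 260.7]
 [ 67.   64.    4.    6.   15.  273.7 261.5]
 [103.   65.    6.    5.   15.  310.4 261.8]
 [ 14.   66.    1.    1.    1.  219.  261. ]
 [ 57.   69.    2.    1.    2.  262.5 264. ]
 [ 64.   69.    4.    1.    4.  270.5 264. ]
 [103.   69.    1.    1.    1.  308.  264. ]
 [125.   68.    2.    2.    2.  330.5 263.5]
 [128.   68.    1.    1.    1.  333.  263. ]]
```

The carrier is centred on the stage to within 1 mm. Next I'll shut the fingers and go behind the post.

Emit:
send_rows(
  moves=[
    {"slide":[-0.15,0,0],"turn":0,"gripper":0},
    {"slide":[-0.3,0,0],"turn":0,"gripper":0},
    {"slide":[-0.45,0,0],"turn":0,"gripper":0},
    {"slide":[-0.545,0,0],"turn":0,"gripper":0},
    {"slide":[-0.545,0,0],"turn":0,"gripper":0},
  ],
  newtons=20,
)

```text
time_s: 13.15
tcp_pos: [0.5508, 0.2805, 0.1983]
eef_rot: [180.0, -0.0, -89.8]
contact_force: [0.4, -0.0, 0.4]
gripper_width: 0.0338
gripper_force: 0.0
```

Emit:
send_rows(
  moves=[
    {"slide":[0,0,0.2],"turn":0,"gripper":0},
    {"slide":[0,0,0.4],"turn":0,"gripper":0},
    {"slide":[0,0,0.6],"turn":0,"gripper":0},
    {"slide":[0,0,0.8],"turn":0,"gripper":0},
    {"slide":[0,0,0.92],"turn":0,"gripper":0},
  ],
)

```text
time_s: 13.57
tcp_pos: [0.5493, 0.2768, 0.0576]
eef_rot: [179.8, -0.1, -89.9]
contact_force: [-1.3, -0.1, -0.4]
gripper_width: 0.0022
gripper_force: 0.0
```

Run:
```python
from h import *
import cv2
d=optics.capture('top')
# bridge edges of its top in first picture
g=cv2.cvtColor(cv2.imread('pics/top1.png'),cv2.COLOR_BGR2GRAY); print(g[228,318:390].tolist())
print('bridge y',ray(d,[(327.5,228),(354.5,228)],.16).round(4))
st=get_state();print(st['tcp_pos'],st['eef_rot'],st['time_s'],st['gripper_width'],st['contact_force'])
```

```text
[61, 77, 76, 73, 72, 71, 72, 58, 35, 47, 84, 119, 135, 137, 137, 138, 137, 137, 136, 136, 137, 138, 139, 139, 139, 139, 137, 138, 139, 140, 141, 140, 139, 139, 130, 103, 108, 137, 137, 140, 139, 134, 136, 137, 138, 140, 141, 141, 139, 111, 61, 72, 84, 84, 85, 84, 83, 88, 115, 138, 135, 137, 138, 138, 136, 138, 137, 136, 141, 141, 141, 142]
bridge y [[ 0.544  -0.0253  0.16  ]
 [ 0.546  -0.0901  0.16  ]]
[0.54797767 0.27583595 0.05471943] [179.63267223  -0.27044531 -89.95653006] 13.6167 0.0008994124874362528 [-1.65973434 -1.75995682 -3.52023175]
```

Emit:
send_rows(
  moves=[
    {"slide":[0.03,0,0],"turn":0,"gripper":0},
    {"slide":[0.06,0,0],"turn":0,"gripper":0},
    {"slide":[0.08,0,0],"turn":0,"gripper":0},
    {"slide":[0.1,0,0],"turn":0,"gripper":0},
    {"slide":[0.12,0,0],"turn":0,"gripper":0},
  ],
)

```text
time_s: 14.03
tcp_pos: [0.5513, 0.2611, 0.0622]
eef_rot: [-179.9, 0.1, -89.9]
contact_force: [-0.4, -0.9, -0.1]
gripper_width: 0.0008
gripper_force: 0.0
```

Emit:
send_rows(
  moves=[
    {"slide":[0.02,0,0],"turn":0,"gripper":0},
    {"slide":[0.04,0,0],"turn":0,"gripper":0},
    {"slide":[0.06,0,0],"turn":0,"gripper":0},
    {"slide":[0.08,0,0],"turn":0,"gripper":0},
    {"slide":[0.1,0,0],"turn":0,"gripper":0},
  ],
)

```text
time_s: 14.45
tcp_pos: [0.551, 0.2465, 0.0611]
eef_rot: [-179.9, 0.0, -89.8]
contact_force: [-0.3, 3.2, 2.1]
gripper_width: 0.0002
gripper_force: 1.5
```

Emit:
send_rows(
  moves=[
    {"slide":[0.02,0,0],"turn":0,"gripper":0},
    {"slide":[0.045,0,0],"turn":0,"gripper":0},
    {"slide":[0.07,0,0],"turn":0,"gripper":0},
    {"slide":[0.1,0,0],"turn":0,"gripper":0},
    {"slide":[0.13,0,0],"turn":0,"gripper":0},
  ],
)

```text
time_s: 14.87
tcp_pos: [0.5509, 0.2264, 0.0607]
eef_rot: [-180.0, 0.0, -89.8]
contact_force: [0.6, 3.1, 2.3]
gripper_width: 0.0004
gripper_force: 1.5
```

Emit:
send_rows(
  moves=[
    {"slide":[0.03,0,0],"turn":0,"gripper":0},
    {"slide":[0.06,0,0],"turn":0,"gripper":0},
    {"slide":[0.09,0,0],"turn":0,"gripper":0},
    {"slide":[0.12,0,0],"turn":0,"gripper":0},
    {"slide":[0.15,0,0],"turn":0,"gripper":0},
  ],
)

```text
time_s: 15.28
tcp_pos: [0.5509, 0.2037, 0.0607]
eef_rot: [-180.0, 0.0, -89.8]
contact_force: [0.9, 3.3, 2.1]
gripper_width: 0.0005
gripper_force: 1.6
```

Emit:
send_rows(
  moves=[
    {"slide":[0.03,0,0],"turn":0,"gripper":0},
    {"slide":[0.06,0,0],"turn":0,"gripper":0},
    {"slide":[0.09,0,0],"turn":0,"gripper":0},
    {"slide":[0.12,0,0],"turn":0,"gripper":0},
    {"slide":[0.15,0,0],"turn":0,"gripper":0},
  ],
)

```text
time_s: 15.7
tcp_pos: [0.5509, 0.1813, 0.0607]
eef_rot: [-180.0, 0.0, -89.8]
contact_force: [0.8, 2.9, 2.2]
gripper_width: 0.0003
gripper_force: 1.6
```

Emit:
send_rows(
  moves=[
    {"slide":[0.03,0,0],"turn":0,"gripper":0},
    {"slide":[0.06,0,0],"turn":0,"gripper":0},
    {"slide":[0.09,0,0],"turn":0,"gripper":0},
    {"slide":[0.12,0,0],"turn":0,"gripper":0},
    {"slide":[0.15,0,0],"turn":0,"gripper":0},
  ],
)

```text
time_s: 16.12
tcp_pos: [0.5508, 0.1587, 0.0606]
eef_rot: [180.0, -0.0, -89.8]
contact_force: [1.0, 2.9, 2.2]
gripper_width: 0.0006
gripper_force: 1.6
```

Emit:
send_rows(
  moves=[
    {"slide":[0.03,0,0],"turn":0,"gripper":0},
    {"slide":[0.06,0,0],"turn":0,"gripper":0},
    {"slide":[0.09,0,0],"turn":0,"gripper":0},
    {"slide":[0.12,0,0],"turn":0,"gripper":0},
    {"slide":[0.15,0,0],"turn":0,"gripper":0},
  ],
)

```text
time_s: 16.53
tcp_pos: [0.5509, 0.1362, 0.0606]
eef_rot: [180.0, -0.0, -89.8]
contact_force: [0.7, 3.0, 2.9]
gripper_width: 0.0004
gripper_force: 1.6
```

Emit:
send_rows(
  moves=[
    {"slide":[0.025,0,0],"turn":0,"gripper":0},
    {"slide":[0.05,0,0],"turn":0,"gripper":0},
    {"slide":[0.07,0,0],"turn":0,"gripper":0},
    {"slide":[0.09,0,0],"turn":0,"gripper":0},
    {"slide":[0.11,0,0],"turn":0,"gripper":0},
  ],
)

```text
time_s: 16.95
tcp_pos: [0.5509, 0.1198, 0.0606]
eef_rot: [180.0, -0.0, -89.9]
contact_force: [-0.2, 2.2, 2.3]
gripper_width: 0.0004
gripper_force: 1.5
```

Now I'm creeping towards the end stop.

Emit:
send_rows(
  moves=[
    {"slide":[0.02,0,0],"turn":0,"gripper":0},
    {"slide":[0.04,0,0],"turn":0,"gripper":0},
    {"slide":[0.06,0,0],"turn":0,"gripper":0},
    {"slide":[0.075,0,0],"turn":0,"gripper":0},
    {"slide":[0.09,0,0],"turn":0,"gripper":0},
  ],
)

```text
time_s: 17.37
tcp_pos: [0.5509, 0.1064, 0.0606]
eef_rot: [180.0, -0.0, -89.9]
contact_force: [0.4, 3.7, 1.6]
gripper_width: 0.0004
gripper_force: 1.5
```

Emit:
send_rows(
  moves=[
    {"slide":[0.008,0,0],"turn":0,"gripper":0},
    {"slide":[0.016,0,0],"turn":0,"gripper":0},
    {"slide":[0.024,0,0],"turn":0,"gripper":0},
    {"slide":[0.032,0,0],"turn":0,"gripper":0},
    {"slide":[0.035,0,0],"turn":0,"gripper":0},
  ],
)

```text
time_s: 17.78
tcp_pos: [0.5509, 0.1013, 0.0606]
eef_rot: [180.0, -0.0, -89.8]
contact_force: [-0.3, 2.8, 2.7]
gripper_width: 0.0002
gripper_force: 1.4
```

Emit:
send_rows(
  moves=[
    {"slide":[0.006,0,0],"turn":0,"gripper":0},
    {"slide":[0.012,0,0],"turn":0,"gripper":0},
    {"slide":[0.018,0,0],"turn":0,"gripper":0},
    {"slide":[0.02,0,0],"turn":0,"gripper":0},
    {"slide":[0.02,0,0],"turn":0,"gripper":0},
  ],
)

```text
time_s: 18.2
tcp_pos: [0.5509, 0.0983, 0.0606]
eef_rot: [180.0, -0.0, -89.9]
contact_force: [-0.5, 2.7, 1.0]
gripper_width: 0.0002
gripper_force: 1.1
```

Emit:
send_rows(
  moves=[
    {"slide":[0.005,0,0],"turn":0,"gripper":0},
    {"slide":[0.01,0,0],"turn":0,"gripper":0},
    {"slide":[0.015,0,0],"turn":0,"gripper":0},
    {"slide":[0.015,0,0],"turn":0,"gripper":0},
    {"slide":[0.015,0,0],"turn":0,"gripper":0},
  ],
)

```text
time_s: 18.62
tcp_pos: [0.551, 0.0972, 0.0607]
eef_rot: [-180.0, 0.1, -89.9]
contact_force: [-2.5, 8.1, 2.2]
gripper_width: 0.0002
gripper_force: 4.1
```

Emit:
send_rows(
  moves=[
    {"slide":[0.004,0,0],"turn":0,"gripper":0},
    {"slide":[0.007,0,0],"turn":0,"gripper":0},
    {"slide":[0.007,0,0],"turn":0,"gripper":0},
    {"slide":[0.007,0,0],"turn":0,"gripper":0},
    {"slide":[0.007,0,0],"turn":0,"gripper":0},
  ],
)

```text
time_s: 19.03
tcp_pos: [0.5511, 0.0971, 0.0607]
eef_rot: [-180.0, 0.1, -89.8]
contact_force: [-4.9, 12.9, 1.4]
gripper_width: 0.0006
gripper_force: 6.2
```

The force rises without further motion, so the stage is hard against its end stop. I'm backing off and rising for a check.

Emit:
send_rows(
  moves=[
    {"slide":[-0.05,0,0],"turn":0,"gripper":0},
    {"slide":[-0.15,0,0],"turn":0,"gripper":0},
    {"slide":[-0.3,0,0],"turn":0,"gripper":0},
    {"slide":[-0.45,0,0],"turn":0,"gripper":0},
    {"slide":[-0.45,0,0],"turn":0,"gripper":0},
  ],
)

```text
time_s: 19.45
tcp_pos: [0.5517, 0.166, 0.0608]
eef_rot: [-179.9, 0.0, -89.7]
contact_force: [0.4, 0.2, -0.2]
gripper_width: 0.0005
gripper_force: 0.0
```

Emit:
send_rows(
  moves=[
    {"slide":[0,0,-0.2],"turn":0,"gripper":0},
    {"slide":[0,0,-0.4],"turn":0,"gripper":0},
    {"slide":[0,0,-0.6],"turn":0,"gripper":0},
    {"slide":[0,0,-0.8],"turn":0,"gripper":0},
    {"slide":[0,0,-0.8],"turn":0,"gripper":0},
  ],
)

```text
time_s: 19.87
tcp_pos: [0.5539, 0.164, 0.1871]
eef_rot: [-179.5, 0.2, -89.8]
contact_force: [0.1, 0.2, 1.7]
gripper_width: 0.0006
gripper_force: 0.0
```

Run:
```python
from h import *
import pickle
d=save('wrist','w6.png'); pickle.dump(d,open('w6.pkl','wb'))
st=get_state();print(st['tcp_pos'],st['time_s'],st['contact_force'])
```

```text
[0.5526401  0.16366874 0.1841573 ] 19.9167 [-0.52702092 -0.3331839  -0.11015017]
```

View pics/w6.png

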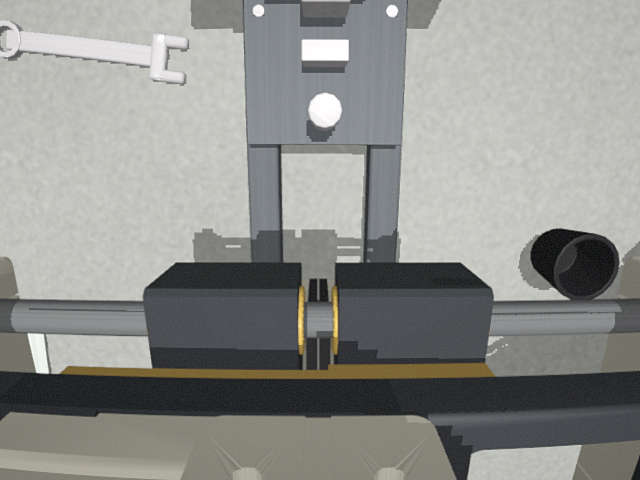

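The stage is home: post at (325,110), stop top at rows 40–61, and the ear's outer top edge near row 1.

Run:
```python
from h import *
import pickle
w=pickle.load(open('w6.pkl','rb'))
g=w['img'][:30,325].mean(1).astype(int); print(g.tolist())
print(ray(w,[(325,1),(325,17),(302.5,40),(348.5,40),(259,11),(392,11),(325,110)],[.078,.044,.066,.066,.044,.044,.094]).round(4), ray(w,[(303,8),(350,8)],.07).round(4))
```

```text
[191, 151, 103, 96, 101, 99, 103, 100, 104, 101, 98, 102, 102, 96, 97, 102, 101, 92, 76, 77, 79, 80, 85, 84, 79, 74, 94, 135, 136, 134]
[[0.5504 0.009  0.078 ]
 [0.55   0.0084 0.044 ]
 [0.5653 0.0296 0.066 ]
 [0.5343 0.0295 0.066 ]
 [0.5977 0.004  0.044 ]
 [0.5018 0.0038 0.044 ]
 [0.5501 0.0778 0.094 ]] [[0.5647 0.0106 0.07  ]
 [0.5339 0.0105 0.07  ]]
```

```bash
python3 -c "
from plant import order
print(order.close_job())"
```

```text
the job is handed in; nothing more can be done
None
```

The carrier was set down centred to within about 1 mm of the stage's middle, flat and released. The stage was then pushed against its end stop, where the carrier still showed a gap of about 21 mm to the one stop I could see, and the job is handed in; no verdict was returned.

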